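# Stack the bearing spacers on the rotor shaft

### The job

Thread the three spacer rings onto the upright spindle in the blue holding block in order of size, the largest at the bottom on the flange and the smallest on top, each pushed fully home, and let go of them. The spindle stands off the block's centre, so feel for it and be gentle: never force a spacer or press on the shaft with more than about 25 newtons. Leave the component box, flux pot and paint marker where they are.

Things in the scene. Friction and masses are not known exactly. Their poses are not given: they have to be found in the camera images.
- holder: Blue square holding block, 116x116 mm, 26 mm high, fixed to the desk, small black screw heads on its sides (reaching 69 mm from its centre). Origin: centre of its underside, z up. In its round recess an eccentric clamping disc holds a rotor shaft upright: a dark flange 54 mm across and on it a steel spindle. It stays firm.
- seat (a point): Point on the block's own centre line, level with the flange's top, 32 mm above the block's underside. The spindle is NOT here: its axis always stands 10 mm away from the block's centre line, in a direction that can be any and is not measured; see it or find it by feel.
- nose (a point): Point on the block's own centre line level with the spindle's top, 72 mm above the underside (the spindle itself is 10 mm off this line). The spindle is 20 mm thick up to 67 mm, then bevelled to 14 mm at its flat top. A spacer lowered slightly off-centre onto the bevel is pushed sideways towards the centred place; further off it lands on the flat top.
- grip_pins (a point): Point on the block's own centre line, 50 mm up, level with the middle of three pairs of sprung brass pins (37.5, 49.5, 61.5 mm up) that bulge 1.8 mm out of two opposite sides of the spindle. They grip the bore, so a spacer must be pushed down, with about 2 to 10 N, until it meets the flange or the spacer below. More than 40 N between a spacer and block, shaft and pins in all is too much.
- spacer_large: Large steel spacer ring, outside diameter 60 mm. Flat on the desk at the start; grip it across its outside from above. The bore is 22.4 mm, the height 12 mm. Origin: centre of its underside; z is the bore's axis.
- spacer_medium: Medium brass spacer ring, outside diameter 48 mm. Flat on the desk at the start; grip it across its outside from above. The bore is 22.4 mm, the height 12 mm. Origin: centre of its underside; z is the bore's axis.
- spacer_small: Small black plastic spacer ring, outside diameter 36 mm. Flat on the desk at the start; grip it across its outside from above. The bore is 22.4 mm, the height 12 mm. Origin: centre of its underside; z is the bore's axis.
- component_box: Bystander: black plastic component box, 62x67x43 mm, left of the laptop. Origin: centre of its underside. Leave it where it is.
- flux_pot: Bystander: small orange pot with a black lid, 47 mm across, 41 mm high. Origin: centre of its underside. Leave it where it is.
- paint_marker: Bystander: upright paint marker, white with a red cap, 26 mm across, 122 mm high, right of the laptop. Origin: centre of its underside. Leave it where it is.
There are look-alikes about, which are no part of the job. Several things have the shape of the spacer_medium; the one meant has the colours described above.

How it is judged:
On the way, in this order (a step that is already met when the one before it is completed fails the run):
1. the large spacer is home on the flange (horizontal distance between spacer_large and seat below 0.013 m and z of spacer_large in the frame of holder between 0.03 and 0.034 m and angle between spacer_large's own z axis and vertical below 0.06 rad), for 0.2 s.
2. the medium spacer is home on the large one (all of step 1 and horizontal distance between spacer_medium and seat below 0.013 m and z of spacer_medium in the frame of holder between 0.042 and 0.046 m and angle between spacer_medium's own z axis and vertical below 0.06 rad), for 0.2 s.
At the end, for the whole second after the job is handed in: All three spacers are on the spindle and at rest: undersides 32 mm (large), 44 mm (medium) and 56 mm (small) above the block's underside, each within 2 mm; each lies level within 0.06 rad and its axis within 13 mm of the block's centre line (all of step 2 and horizontal distance between spacer_small and seat below 0.013 m and z of spacer_small in the frame of holder between 0.054 and 0.058 m and angle between spacer_small's own z axis and vertical below 0.06 rad and linear speed of each of spacer_large, spacer_medium, spacer_small below 0.02 m/s); the robot touches nothing.
It fails at once if a spacer is forced: more than 40 N between a spacer and the block with its shaft (contact force between any of spacer_large, spacer_medium, spacer_small and holder above 40 N).
It fails at once if a bystander (component box, flux pot, paint marker) is moved by more than 30 mm (distance of any of component_box, flux_pot, paint_marker from where it was at the start of the episode above 0.03 m).
It also fails if it takes over 70 s, if anything falls off the work surface, if the arm or the gripper's body presses on something with over 40 N, if the wrist force passes 120 N, or if a joint passes its speed limit or range.

### The arm

A 6-joint arm with a two-finger parallel gripper is mounted at the origin on a cart in front of the work surface, level with it; the furniture and walls round the work are solid. World frame = base frame: x ahead of the robot, y to its left, z up, the work surface at z = 0. Lengths are in m, angles in rad, forces in N, time in s.
With the tool pointing down it reaches from about 0.3 to 0.75 m from the base axis. Payload 8.5 kg.
Tool frame: the origin (TCP) lies midway between the tips of the shut fingers; the grasp point (between the pads) lies 19 mm behind it; z points along the fingers, y is the direction in which the jaws open and shut (so a half turn about z gives the same grasp; the last joint's range is limited). The gripper opens to 88 mm and grips with 3 to 60 N. Pads are 18 mm wide; open, the fingers measure 123 mm over their backs; the gripper's body (75 mm by 187 mm) begins 45 mm behind the grasp point.
Start: joints at [0.979, 0.381, 1.297, -0, 1.464, -0.215], TCP at [0.202, 0.511, 0.213] pointing down, gripper open.
Joint ranges: [-3.11, 3.11], [-0.89, 2.33], [0.22, 2.48], [-1.42, 4.56], [0.17, 2.85], [-2.88, 2.88]. Speed limits (rad/s): [2.39, 2.39, 3.14, 3.14, 3.14, 3.14].

### API

Orientations are given as a unit quaternion [x, y, z, w].
In Python, from plant import bot gives the robot as it stands. The module is installed in compiled form; this text tells all that it offers.
- The arm moves only by the tool servo_tool, never from a script. Its argument "rows" is one flat list of numbers, 4 for each row, row after row: the shift along the tool's x, y, z in m, then the turn about the tool's z in degrees. A call has exactly 10 rows; each row is the pose to reach, as a shift and turn from the pose commanded when the call began, along the tool's axes at that moment; what a row does not reach only later rows make up. A row lasts 1/12 s, in which the tool goes at most 41.7 mm and 7.16 degrees, less where a joint would pass 70% of its speed; a pose out of reach is approached as far as the arm can. A call with a gripper value outside its range is refused whole. "claw" is the opening, from 0 (shut) to 1 (fully open), set as the call begins (left out, the last holds). The fingers move at their own pace and stop on an object; "force" is the grip in N (left out, the last holds). Time passes only in rows, so rows that repeat a pose let the fingers close, or fill a call up. It gives the time, the measured TCP pose, the force and the opening at its end, in the units of the state.
- bot.state(): the state, without advancing time (a new reading comes with each control period).
- bot.grab_frame(name): name is "scene" or "side" or "wrist"; returns a dict with "image" (384x512x3 uint8, red, green, blue), "z_map" (384x512 float32, m along the optical axis (not along the pixel's ray), 0 where there is no reading), "fovy" (degrees; the focal length in pixels is half the picture's height over the tangent of half this angle, whatever the lens; pixels are square), "cx", "cy" (the principal point, pixels), "extrinsics" (4x4, takes a point from camera to world coordinates); the wrist camera has in their place "T_tool_cam" (4x4, takes a point from camera to tool coordinates, whose origin is the TCP and whose axes are the flange's). Camera axes: x right, y down, z forward; pixel columns grow to the right and rows downward; lengths in m; the calibration is good to about 2 mm. A picture is of the moment at which its call begins: read the wrist's pose just before it.
- bot.job_done(): hands the job in, once; it reports no verdict.
Trained networks look in a picture, given as the dict that the camera call returned (one of the last four; its "shot" number tells which), for a name from the list of things; names that differ only in an ending like _2 or _b are one class to them, and where a whole thing is asked for, a point or a joint stands for the part that bears it (a point fixed in the world has none). Each returns a list of dicts, best first, with "confidence" (0 to 1); they miss things now and then, are a little off and sometimes report something else, mostly with a low value. They report only what shows in the picture. A call takes as long as a camera call. They do not tell look-alikes from the thing itself.
- bot.look_for(picture, name): "point" ([column, row] in pixels, amid what is visible of it).
- bot.outline_of(picture, name): "pixels" (384x512 bool, what is visible of it) and "point" ([column, row] in pixels, amid what is visible of it).
- bot.place_of(picture, name): "point" ([column, row] in pixels: a listed point, or the origin of a listed thing).
The state is a dict: "clock": time; "qpos": joint angles; "joint_vel": joint speeds; "tau": joint torques, N m; "tool_pos": TCP position; "ee_rot": TCP orientation; "force": force on the tool from outside, world axes, zero at the start; "wrist_torque": the same for the moment, N m; "grip_width": opening from 0.0 (shut) to 1.0 (fully open).
Only numpy, scipy, OpenCV 4.12 (cv2) and the standard library are available. Lean on these libraries where they do the work, as an engineer would, in place of code of your own. Each camera call takes 0.05 s, during which the arm holds its last target.

## Working session

There is one attempt and no reset: what is moved stays moved. The work goes in short steps, Python scripts to look and compute and a tool call to move; the robot and the scene stay as the last step left them, time stands still between calls to the robot, and variables do not carry over. Pictures are saved under pics/ and viewed, and the job is handed in when it is done.

Besides the shell and the picture viewer there is one more tool, called after "Emit:" as name(argument=value, ...), one argument or row to a line, values as JSON. servo_tool: Moves the arm, as the interface text tells. Its arguments: {"type":"object","properties":{"rows":{"type":"array"},"claw":{"type":"number"},"force":{"type":"number"}},"required":["rows"]}

```bash
mkdir -p pics
cat > h.py <<'E'
import numpy as np, cv2
from scipy.spatial.transform import Rotation as R
from plant import bot
def K(d):
    h=d['image'].shape[0]; f=h/2/np.tan(np.radians(d['fovy'])/2); return f,d['cx'],d['cy']
def ext(d,s=None):
    if 'extrinsics' in d: return np.array(d['extrinsics'])
    T=np.eye(4); T[:3,:3]=R.from_quat(s['ee_rot']).as_matrix(); T[:3,3]=s['tool_pos']
    return T@np.array(d['T_tool_cam'])
def cloud(d,s=None):
    f,cx,cy=K(d); z=d['z_map']; v,u=np.mgrid[:z.shape[0],:z.shape[1]]
    P=np.stack([(u-cx)/f*z,(v-cy)/f*z,z],-1); E=ext(d,s)
    W=P@E[:3,:3].T+E[:3,3]; W[z<=0]=np.nan; return W
def ray_at_z(d,pt,zw,s=None):
    f,cx,cy=K(d);E=ext(d,s); r=E[:3,:3]@np.array([(pt[0]-cx)/f,(pt[1]-cy)/f,1.]); o=E[:3,3]
    return o+r*(zw-o[2])/r[2]
def save(d,n): cv2.imwrite('pics/'+n,cv2.cvtColor(d['image'],cv2.COLOR_RGB2BGR))
E
python3 - <<'E'
from h import *
s=bot.state(); print({k:np.round(v,3) for k,v in s.items()})
for n in ['scene','side','wrist']:
    s=bot.state(); d=bot.grab_frame(n); save(d,n+'0.png'); print(n,d['image'].shape,d['fovy'],d['cx'],d['cy'])
    W=cloud(d,s)
    for o in ['holder','spacer_large','spacer_medium','spacer_small','component_box','flux_pot','paint_marker']:
        for r in bot.outline_of(d,o)[:5]:
            m=r['pixels']; w=W[m]; w=w[~np.isnan(w[:,0])]
            print(o,round(r['confidence'],2),np.round(r['point']),m.sum(),np.round(np.median(w,0),3) if len(w) else None, np.round(np.median(d['image'][m],0)))
E
```

```text
{'clock': np.float64(0.0), 'qpos': array([ 0.979,  0.381,  1.298, -0.   ,  1.464, -0.215]), 'joint_vel': array([ 0.002,  0.   , -0.002,  0.001,  0.001,  0.   ]), 'tau': array([ 1.0000e-03, -4.3792e+01, -2.2457e+01,  7.1000e-02,  3.5000e-02,
       -0.0000e+00]), 'tool_pos': array([0.202, 0.511, 0.213]), 'ee_rot': array([ 0.187,  0.982, -0.001, -0.   ]), 'force': array([ 0.286, -0.343,  0.083]), 'wrist_torque': array([ 0.009,  0.011, -0.037]), 'grip_width': np.float64(1.002)}
scene (384, 512, 3) 42.977215505019814 252.02338615381615 186.2785973686543
holder 0.86 [295. 168.] 807 [ 0.521 -0.302  0.022] [ 54.  94. 147.]
spacer_medium 0.47 [291. 198.] 154 [ 0.454 -0.159  0.006] [212. 135. 164.]
component_box 0.94 [163. 247.] 604 [0.664 0.245 0.037] [27. 26. 29.]
component_box 0.22 [241. 158.] 212 [ 0.666 -0.189  0.068] [120.  92.  80.]
flux_pot 0.51 [344. 159.] 191 [ 0.388 -0.417  0.031] [59. 48. 38.]
paint_marker 0.68 [241. 159.] 192 [ 0.666 -0.189  0.075] [122. 104.  96.]
side (384, 512, 3) 49.482828901801064 248.66195799472058 190.15613867859784
holder 0.6 [277. 164.] 1070 [ 0.527 -0.3
[... 180 characters left out ...]
71 [290. 202.] 166 [ 0.457 -0.157  0.01 ] [248. 166. 200.]
spacer_medium 0.68 [257. 249.] 297 [0.477 0.047 0.009] [233. 187. 108.]
spacer_medium 0.16 [220. 163.] 289 [ 0.67  -0.189  0.074] [148. 119. 113.]
spacer_small 0.64 [244. 297.] 140 [0.458 0.194 0.009] [29. 30. 31.]
component_box 0.85 [145. 279.] 1106 [0.668 0.247 0.04 ] [27. 27. 30.]
flux_pot 0.46 [330. 150.] 216 [ 0.392 -0.416  0.031] [60. 52. 40.]
paint_marker 0.6 [222. 164.] 228 [ 0.67  -0.188  0.071] [147. 130. 124.]
paint_marker 0.2 [279. 166.] 1067 [ 0.527 -0.302  0.024] [ 65. 114. 158.]
wrist (384, 512, 3) 67.99527522255782 256.6579215518127 195.41233599802013
spacer_small 0.75 [139. 361.] 142 [0.448 0.196 0.01 ] [40. 40. 44.]
```

Run:
```python
import cv2,numpy as np
a=cv2.imread('pics/scene0.png');b=cv2.imread('pics/side0.png');
a=cv2.resize(a[100:300,140:400],None,fx=2.9,fy=2.9);cv2.imwrite('pics/a.png',a)
b=cv2.resize(b[130:320,120:380],None,fx=3,fy=3);cv2.imwrite('pics/b.png',b)
```

```text
(no output)
```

View pics/a.png

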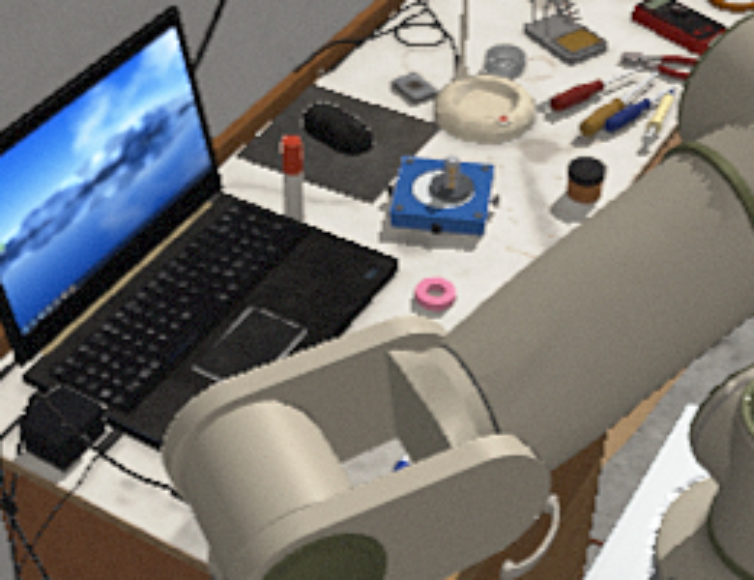

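View pics/b.png

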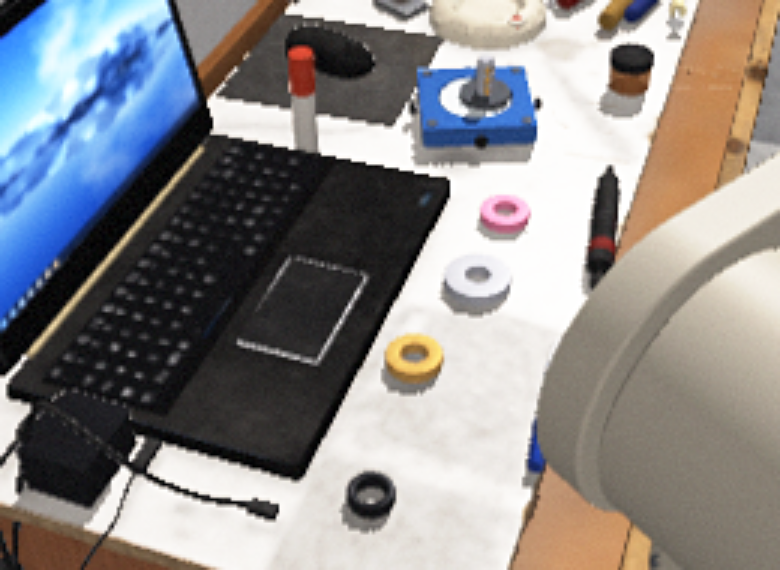

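View pics/wrist0.png

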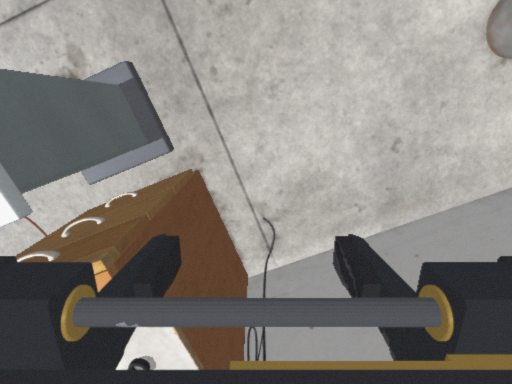

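The side view shows the large white-steel ring at (277,222), the brass ring at (257,249), the small black ring at (244,297) and a pink look-alike at (290,202). The holder is at (277,164), and its spindle stands off toward the upper right. Next I fit the positions.

```bash
cat >> h.py <<'E'
def lsq_fixed(p,r):
    from scipy.optimize import least_squares
    return least_squares(lambda c:np.hypot(p[:,0]-c[0],p[:,1]-c[1])-r,p.mean(0),loss='soft_l1',f_scale=0.001).x
def ring(d,m,ztop,s=None):
    # project outer contour + use minEnclosingCircle on top-plane
    c=max(cv2.findContours(m.astype(np.uint8),0,1)[0],key=len)[:,0]
    P=np.array([ray_at_z(d,p,ztop,s)[:2] for p in c]); return P
E
python3 - <<'E'
from h import *
for n in ['side','scene']:
    d=bot.grab_frame(n); W=cloud(d)
    z=W[...,2]
    for nm,c,r in [('L',(.455,-.061),.03),('M',(.477,.047),.024),('S',(.458,.194),.018),('pink',(.457,-.157),.024)]:
        m=(np.hypot(W[...,0]-c[0],W[...,1]-c[1])<.045)&(z>.009)&(z<.016)
        p=W[m][:,:2]
        if len(p)<20: continue
        (x,y),rr=cv2.minEnclosingCircle((p*1000).astype(np.float32)); print(n,nm,len(p),np.round([x,y,rr],1),np.round(p.mean(0),4),np.round((p.min(0)+p.max(0))/2,4), np.round(np.median(z[m]),4))
    m=(np.hypot(W[...,0]-.527,W[...,1]+.302)<.1)&(z>.05)&(z<.085)
    p=W[m]; print('spindle',len(p),np.round(p.mean(0),4),p.max(0)); mt=m&(z>.069);print('top',mt.sum(),W[mt].mean(0))
    m=(np.hypot(W[...,0]-.527,W[...,1]+.302)<.1)&(z>.022)&(z<.029); p=W[m][:,:2]
    print('block',cv2.minAreaRect((p*1000).astype(np.float32)))
E
```

```text
side L 200 [455.7 -64.4  31.5] [ 0.4552 -0.0637] [ 0.4552 -0.0652] 0.0104
side M 159 [488.1  46.7  35.5] [0.4803 0.0463] [0.4848 0.0461] 0.0109
side S 74 [459.8 189.4  18.4] [0.4593 0.1882] [0.4596 0.1891] 0.0104
side pink 91 [ 456.3 -163.4   24.7] [ 0.457  -0.1617] [ 0.4576 -0.1634] 0.0104
spindle 46 [ 0.5238 -0.3189  0.0631] [ 0.53375625 -0.31080417  0.07146919]
top 8 [ 0.52598571 -0.32394963  0.07054894]
block ((534.40625, -319.7133483886719), (116.17499542236328, 121.79216003417969), 21.5546875)
scene pink 26 [ 454.3 -156.2   23.6] [ 0.4542 -0.1591] [ 0.4528 -0.1564] 0.0104
spindle 34 [ 0.5192 -0.317   0.0611] [ 0.53050171 -0.30684722  0.07182288]
top 3 [ 0.51981979 -0.31926141  0.07012229]
block ((530.2166748046875, -315.2364807128906), (115.60514831542969, 122.7602310180664), 20.705867767333984)
```

Emit:
servo_tool(
  rows=[-0.447,-0.442,0,-21.6,-0.447,-0.442,0,-21.6,-0.447,-0.442,0,-21.6,-0.447,-0.442,0,-21.6,-0.447,-0.442,0,-21.6,-0.447,-0.442,0,-21.6,-0.447,-0.442,0,-21.6,-0.447,-0.442,0,-21.6,-0.447,-0.442,0,-21.6,-0.447,-0.442,0,-21.6],
  claw=1,
  force=40,
)

```text
clock: 2.13
tool_pos: [0.3664, 0.1376, 0.2137]
ee_rot: [-0.0, 1.0, 0.0, 0.0]
force: [1.5, 0.4, -0.3]
grip_width: 0.999
```

Run:
```python
from h import *
s=bot.state();d=bot.grab_frame('wrist');save(d,'w1.png');print(np.round(s['tool_pos'],4),np.round(s['ee_rot'],4),np.round(d['T_tool_cam'],3))
```

```text
[0.3664 0.1376 0.2137] [-2.e-04  1.e+00  0.e+00  4.e-04] [[-0.    -0.951 -0.309  0.081]
 [ 1.     0.    -0.001 -0.001]
 [ 0.001 -0.309  0.951 -0.172]
 [ 0.     0.     0.     1.   ]]
```

View pics/w1.png

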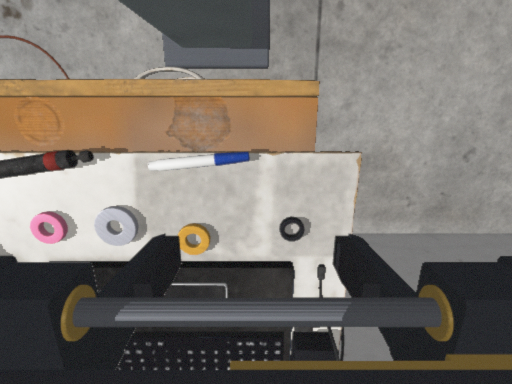

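The wrist view shows all four rings: pink at (48,228), large grey at (117,226), brass at (194,239), black at (291,229). Next I fit them.

```bash
cat >> h.py <<'E'
def rings(d,s):
    hsv=cv2.cvtColor(d['image'],cv2.COLOR_RGB2HSV); W=cloud(d,s); z=W[...,2]
    out={}
    for nm,c,r in [('L',(.455,-.0645),.03),('M',(.476,.046),.024),('S',(.459,.189),.018)]:
        near=np.hypot(W[...,0]-c[0],W[...,1]-c[1])<r+.02
        m=near&(z>.009)&(z<.016)
        p=W[m][:,:2]
        if len(p)<30: print(nm,'none');continue
        (x,y),rr=cv2.minEnclosingCircle((p*1000).astype(np.float32))
        # robust: hull then fixed radius fit
        h=cv2.convexHull((p*1000).astype(np.float32))[:,0]/1000
        print(nm,len(p),np.round([x,y,rr],1),'hullfit',np.round(lsq_fixed(h,r),4),'mean',np.round(p.mean(0),4),'z',np.round(np.median(p:=z[m]),4))
E
python3 - <<'E'
from h import *
s=bot.state();d=bot.grab_frame('wrist');print(s['tool_pos']);rings(d,s)
for n in ['spacer_large','spacer_medium','spacer_small']:
    for r in bot.place_of(d,n)[:3]: print(n,r['confidence'],np.round(r['point']),np.round(ray_at_z(d,r['point'],0,s),4))
    for r in bot.outline_of(d,n)[:3]:
        P=ring(d,r['pixels'],.006,s);print('  outl',np.round((P.min(0)+P.max(0))/2,4),np.ptp(P,axis=0))
E
```

```text
[0.36978739 0.13182014 0.21363239]
L 1111 [454.7 -67.7  30.4] hullfit [ 0.4545 -0.0673] mean [ 0.4536 -0.0668] z 0.0124
M 702 [486.5  46.5  34.9] hullfit [0.4775 0.043 ] mean [0.4794 0.0436] z 0.0122
S 278 [459.6 186.3  17.8] hullfit [0.4597 0.1861] mean [0.4589 0.1862] z 0.0119
spacer_large 0.75 [123. 216.] [ 0.446  -0.0657  0.    ]
  outl [ 0.4552 -0.0688] [0.0615386  0.06379605]
spacer_medium 0.68 [197. 235.] [0.4758 0.0405 0.    ]
spacer_medium 0.62 [ 56. 224.] [ 0.4569 -0.1676  0.    ]
  outl [ 0.4585 -0.1674] [0.05080436 0.05364458]
  outl [0.4763 0.043 ] [0.0504078  0.04664786]
  outl [0.4599 0.1854] [0.03801106 0.03380532]
spacer_small 0.54 [297. 223.] [0.4571 0.1876 0.    ]
  outl [0.4607 0.1861] [0.0364781 0.0351457]
  outl [0.6786 0.2334] [0.06661675 0.0785512 ]
```

Emit:
servo_tool(
  rows=[-0.0825,-0.195,0.13,0,-0.0825,-0.195,0.13,0,-0.0825,-0.195,0.13,0,-0.0825,-0.195,0.13,0,-0.0825,-0.195,0.13,0,-0.0825,-0.195,0.13,0,-0.0825,-0.195,0.13,0,-0.0825,-0.195,0.13,0,-0.0825,-0.195,0.13,0,-0.0825,-0.195,0.13,0],
)

```text
clock: 3.37
tool_pos: [0.4486, -0.054, 0.0841]
ee_rot: [-0.001, 1.0, -0.0, 0.0]
force: [0.5, -0.7, 0.3]
grip_width: 1.0
```

Run:
```python
from h import *
s=bot.state();d=bot.grab_frame('wrist');save(d,'w2.png');print(s['tool_pos'],s['ee_rot'],s['force']);rings(d,s)
```

```text
[ 0.44858838 -0.05399933  0.0841407 ] [-1.26379784e-03  9.99999077e-01 -1.37063967e-04  4.79894039e-04] [ 0.49395601 -0.70104842  0.33440349]
L 2726 [454.8 -67.7  29.9] hullfit [ 0.4547 -0.0676] mean [ 0.4534 -0.0677] z 0.0122
M 1254 [475.6  42.7  24. ] hullfit [0.4759 0.0426] mean [0.4711 0.0434] z 0.0119
S 261 [461.7 179.4  16.1] hullfit [0.4594 0.186 ] mean [0.4617 0.1731] z 0.0114
```

View pics/w2.png

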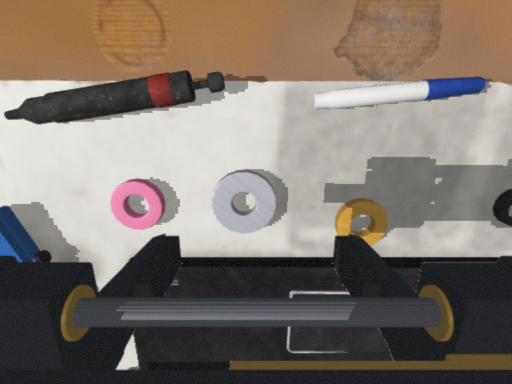

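Emit:
servo_tool(
  rows=[-0.006,-0.0137,0.02,0,-0.006,-0.0137,0.04,0,-0.006,-0.0137,0.06,0,-0.006,-0.0137,0.07,0,-0.006,-0.0137,0.074,0,-0.006,-0.0137,0.074,0,-0.006,-0.0137,0.074,0,-0.006,-0.0137,0.074,0,-0.006,-0.0137,0.074,0,-0.006,-0.0137,0.074,0],
)

```text
clock: 4.25
tool_pos: [0.4549, -0.0692, 0.01]
ee_rot: [-0.0, 1.0, -0.0, 0.001]
force: [-0.0, -0.2, 0.1]
grip_width: 0.999
```

Emit:
servo_tool(
  rows=[0,0.0015,0.003,0,0,0.0015,0.006,0,0,0.0015,0.006,0,0,0.0015,0.006,0,0,0.0015,0.006,0,0,0.0015,0.006,0,0,0.0015,0.006,0,0,0.0015,0.006,0,0,0.0015,0.006,0,0,0.0015,0.006,0],
  claw=0.6,
  force=40,
)

```text
clock: 5.08
tool_pos: [0.4547, -0.0677, 0.0034]
ee_rot: [-0.0, 1.0, -0.0, 0.0]
force: [0.1, -1.0, 0.2]
grip_width: 0.599
```

Emit:
servo_tool(
  rows=[0,0,0,0,0,0,0,0,0,0,0,0,0,0,0,0,0,0,-0.02,0,0,0,-0.06,0,0,0,-0.1,0,0,0,-0.14,0,0,0,-0.14,0,0,0,-0.14,0],
  claw=0.3,
)

```text
clock: 5.92
tool_pos: [0.4553, -0.0679, 0.1449]
ee_rot: [-0.0, 1.0, -0.001, 0.002]
force: [0.6, 0.3, -0.4]
grip_width: 0.301
```

Run:
```python
from h import *
s=bot.state();d=bot.grab_frame('wrist');save(d,'w3.png');print(s['tool_pos'],s['force']);rings(d,s)
d=bot.grab_frame('side');save(d,'s3.png')
```

```text
[ 0.45531279 -0.06791849  0.14490555] [ 0.6393633   0.34630318 -0.36191522]
L 1885 [454.8 -67.7  29.8] hullfit [ 0.4548 -0.0678] mean [ 0.4536 -0.0678] z 0.0122
M 1164 [486.7  46.1  35. ] hullfit [0.4774 0.0425] mean [0.4787 0.0425] z 0.012
S 530 [460.3 186.2  18.8] hullfit [0.4599 0.186 ] mean [0.4592 0.1851] z 0.0116
```

View pics/w3.png

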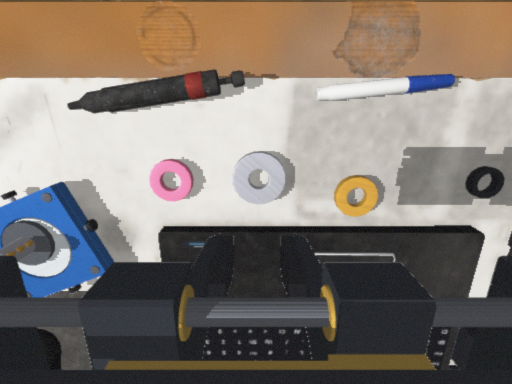

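View pics/s3.png

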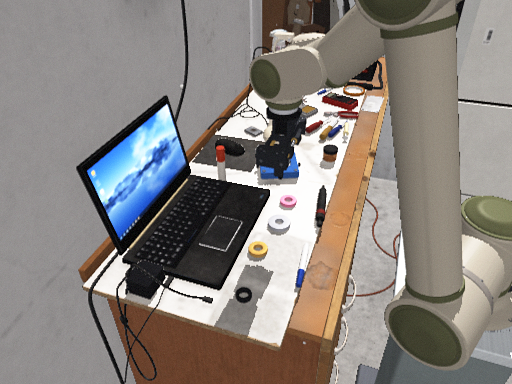

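```bash
python3 - <<'E'
from h import *
s=bot.state();d=bot.grab_frame('wrist')
f,cx,cy=K(d);z=d['z_map'];T=np.array(d['T_tool_cam'])
for v in (238,245,255):
  for u in (215,225,230,257,285,290,300):
    p=T@np.array([(u-cx)/f*z[v,u],(v-cy)/f*z[v,u],z[v,u],1]);print(v,u,np.round(p[:3],3))
d=bot.grab_frame('side');E=np.linalg.inv(d['extrinsics']);f,cx,cy=K(d)
for p in ([*s['tool_pos']],[.455,-.068,.012]):
    q=E@np.array([*p,1]);print(p,q[0]/q[2]*f+cx,q[1]/q[2]*f+cy)
W=cloud(d);m=(W[...,2]>.1)&(W[...,2]<.3)&(abs(W[...,0]-.455)<.08)&(abs(W[...,1]+.068)<.15)
print(m.sum(),W[m].min(0),np.argwhere(m).min(0) if m.any() else '')
W2=W[140:185,255:305];m2=W2[...,2]>.08;print(m2.sum(), W2[m2].min(0),W2[m2].max(0))
E
python3 -c "
import cv2;b=cv2.imread('pics/s3.png');cv2.imwrite('pics/s3c.png',cv2.resize(b[50:250,200:350],None,fx=3,fy=3,interpolation=2))"
```

```text
238 215 [ 0.011 -0.024 -0.032]
238 225 [ 0.009 -0.019 -0.028]
238 230 [ 0.01  -0.016 -0.03 ]
238 257 [-0.065 -0.001  0.121]
238 285 [ 0.009  0.014 -0.029]
238 290 [ 0.009  0.017 -0.029]
238 300 [ 0.011  0.022 -0.031]
245 215 [ 0.011 -0.023 -0.04 ]
245 225 [ 0.009 -0.018 -0.037]
245 230 [ 0.009 -0.015 -0.037]
245 257 [-0.074 -0.001  0.121]
245 285 [ 0.009  0.014 -0.037]
245 290 [ 0.009  0.016 -0.037]
245 300 [ 0.011  0.021 -0.04 ]
255 215 [ 0.01  -0.022 -0.047]
255 225 [ 0.009 -0.017 -0.047]
255 230 [ 0.008 -0.015 -0.045]
255 257 [-0.087 -0.001  0.121]
255 285 [ 0.009  0.013 -0.047]
255 290 [ 0.01   0.015 -0.048]
255 300 [ 0.009  0.02  -0.047]
[np.float64(0.45399970473873313), np.float64(-0.06742939457492611), np.float64(0.14238250965190563)] 280.64310057985455 180.1048007625539
[0.455, -0.068, 0.012] 279.03737826872634 220.29283106382275
1651 [ 0.41926136 -0.16038381  0.16531536] [117 255]
1079 [ 0.41957099 -0.10569408  0.16531536] [0.48843127 0.02878405 0.27508651]
```

View pics/s3c.png

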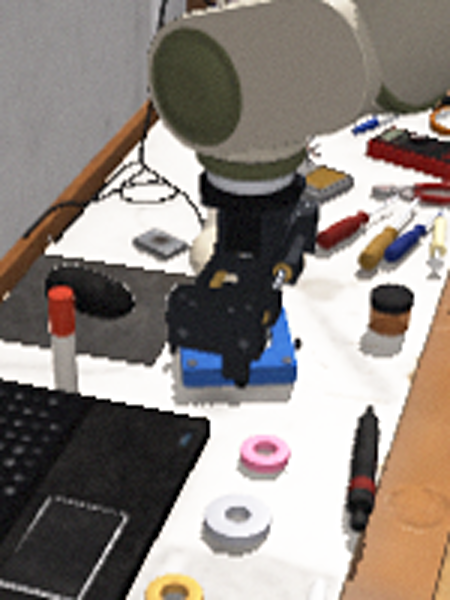

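The fingertips sit about 20 mm behind the TCP while the gripper is open, so the fingers closed above the ring. I open it and measure the true tip height.

Emit:
servo_tool(
  rows=[0,0,0.03,0,0,0,0.06,0,0,0,0.09,0,0,0,0.11,0,0,0,0.12,0,0,0,0.12,0,0,0,0.12,0,0,0,0.12,0,0,0,0.12,0,0,0,0.12,0],
  claw=0.85,
)

```text
clock: 6.95
tool_pos: [0.455, -0.0678, 0.024]
ee_rot: [-0.0, 1.0, -0.0, 0.001]
force: [0.2, 0.8, -0.9]
grip_width: 0.851
```

Run:
```python
from h import *
s=bot.state();print(s['tool_pos'],s['grip_width'])
d=bot.grab_frame('wrist');save(d,'w4.png')
f,cx,cy=K(d);z=d['z_map'];T=np.array(d['T_tool_cam'])
v,u=np.mgrid[:384,:512];P=np.stack([(u-cx)/f*z,(v-cy)/f*z,z],-1)@T[:3,:3].T+T[:3,3]
m=(z>0)&(abs(P[...,0])<.03)&(abs(P[...,1])<.065)&(abs(P[...,1])>.02)&(P[...,2]<-.0)&(P[...,2]>-.06)
for lo in range(-60,10,4):
    k=m&(P[...,2]>=lo/1e3)&(P[...,2]<(lo+4)/1e3); 
    if k.sum(): print(lo,k.sum(),P[k].min(0).round(3),P[k].max(0).round(3))
rings(d,s)
d=bot.grab_frame('side');W=cloud(d);m=(W[...,2]>.022)&(W[...,2]<.3)&(abs(W[...,0]-.455)<.045)&(abs(W[...,1]+.068)<.09)
print(m.sum(),W[m].min(0));save(d,'s4.png')
b=d['image'][150:250,220:340];cv2.imwrite('pics/s4c.png',cv2.cvtColor(cv2.resize(b,None,fx=5,fy=5,interpolation=2),cv2.COLOR_RGB2BGR))
```

```text
[ 0.45496311 -0.06779724  0.02401557] 0.8510842272056216
-60 472 [-0.008 -0.055 -0.06 ] [ 0.012  0.052 -0.056]
-56 480 [-0.009 -0.055 -0.056] [ 0.012  0.051 -0.052]
-52 493 [-0.009 -0.054 -0.052] [ 0.012  0.051 -0.048]
-48 495 [-0.009 -0.054 -0.048] [ 0.012  0.051 -0.044]
-44 369 [-0.009 -0.053 -0.044] [ 0.012  0.05  -0.04 ]
-40 315 [-0.009 -0.053 -0.04 ] [ 0.012  0.05  -0.036]
-36 308 [-0.009 -0.052 -0.036] [ 0.012  0.049 -0.032]
-32 262 [-0.009 -0.052 -0.032] [ 0.012  0.049 -0.028]
-28 138 [-0.009 -0.047 -0.028] [ 0.011  0.046 -0.025]
L 4493 [454.7 -67.5  30. ] hullfit [ 0.4546 -0.0675] mean [ 0.4531 -0.0675] z 0.0121
M 1986 [475.1  43.   24.3] hullfit [0.4758 0.0429] mean [0.4702 0.0407] z 0.0119
S none
2261 [ 0.41460279 -0.15738458  0.04573241]
```

View pics/s4c.png

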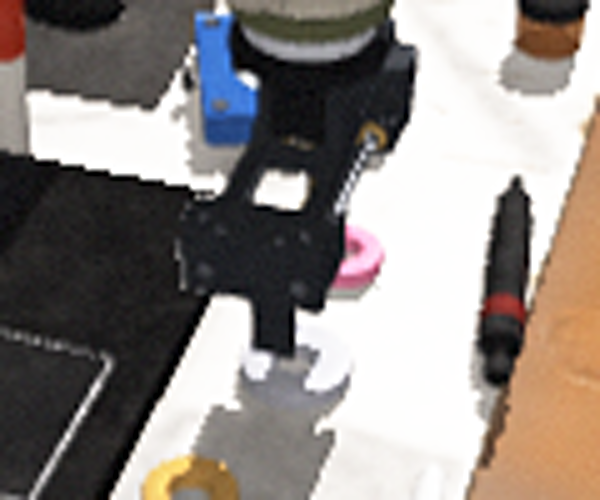

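View pics/w4.png

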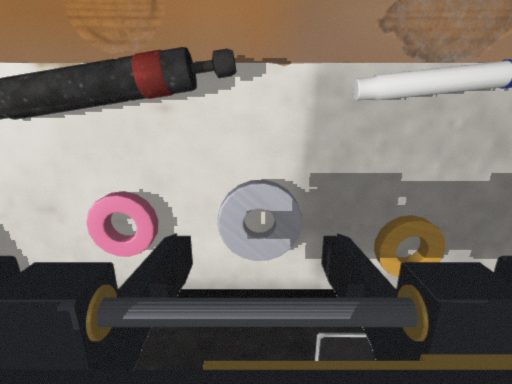

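Emit:
servo_tool(
  rows=[0,0,0.01,0,0,0,0.02,0,0,0,0.03,0,0,0,0.035,0,0,0,0.038,0,0,0,0.04,0,0,0,0.041,0,0,0,0.041,0,0,0,0.041,0,0,0,0.041,0],
  claw=0.85,
)

```text
clock: 7.88
tool_pos: [0.4548, -0.0677, -0.0173]
ee_rot: [-0.0, 1.0, -0.0, 0.0]
force: [-0.4, -0.8, 0.4]
grip_width: 0.855
```

Run:
```python
from h import *
s=bot.state();print(s['tool_pos'],s['grip_width'],s['force'])
d=bot.grab_frame('side');W=cloud(d);m=(W[...,2]>.002)&(W[...,2]<.3)&(abs(W[...,0]-.455)<.02)&(W[...,1]>-.033)&(W[...,1]<.01)
print(m.sum(),W[m].min(0))
```

```text
[ 0.45479033 -0.06772698 -0.01732001] 0.8550803973889513 [-0.4024171  -0.77325371  0.38875163]
821 [ 0.43504864 -0.03299459  0.00746191]
```

Emit:
servo_tool(
  rows=[0,0,0.001,0,0,0,0.002,0,0,0,0.003,0,0,0,0.003,0,0,0,0.003,0,0,0,0.003,0,0,0,0.003,0,0,0,0.003,0,0,0,0.003,0,0,0,0.003,0],
  claw=0.4,
  force=40,
)

```text
clock: 8.77
tool_pos: [0.4547, -0.0676, -0.0201]
ee_rot: [-0.0, 1.0, -0.0, 0.0]
force: [-1.0, 1.2, 9.1]
grip_width: 0.665
```

Emit:
servo_tool(
  rows=[0,0,-0.03,0,0,0,-0.07,0,0,-0.02,-0.11,0,0.02,-0.05,-0.15,0,0.04,-0.09,-0.18,0,0.04,-0.13,-0.18,0,0.04,-0.13,-0.18,0,0.04,-0.13,-0.18,0,0.04,-0.13,-0.18,0,0.04,-0.13,-0.18,0],
)

```text
clock: 9.6
tool_pos: [0.4143, -0.1967, 0.1587]
ee_rot: [-0.0, 1.0, 0.001, -0.001]
force: [0.1, 0.2, -2.2]
grip_width: 0.662
```

```bash
cat >> h.py <<'E'
def spin(d,s,c=(.524,-.318)):
    W=cloud(d,s);z=W[...,2]
    near=np.hypot(W[...,0]-c[0],W[...,1]-c[1])
    for lo,hi,r in [(.0695,.076,None),(.05,.067,.01),(.029,.036,.027)]:
        p=W[(near<(.025 if hi>.04 else .05))&(z>lo)&(z<hi)]
        if len(p)<5: print(lo,'few');continue
        (x,y),rr=cv2.minEnclosingCircle((p[:,:2]*1000).astype(np.float32))
        print(lo,len(p),'mec',np.round([x,y,rr],1),'mean',np.round(p.mean(0),4), 'z99',np.round(np.median(p[:,2]),4), 'fit',np.round(lsq_fixed(p[:,:2],r),4) if r==.01 else '')
    p=W[(near<.11)&(z>.022)&(z<.0295)]
    print('block',cv2.minAreaRect((p[:,:2]*1000).astype(np.float32)))
    for r in bot.place_of(d,'nose')[:2]+bot.place_of(d,'seat')[:2]: print(r['confidence'],np.round(r['point']),ray_at_z(d,r['point'],.072,s),ray_at_z(d,r['point'],.032,s))
E
python3 - <<'E'
from h import *
s=bot.state();print(s['tool_pos'],s['grip_width'],s['force'])
d=bot.grab_frame('wrist');save(d,'w5.png');spin(d,s)
E
```

```text
[ 0.41432609 -0.19671043  0.1587061 ] 0.662322346486285 [ 0.1241071   0.21211062 -2.1761925 ]
0.0695 few
0.05 57 mec [ 516.6 -323.8    4.4] mean [ 0.5164 -0.3229  0.0568] z99 0.0559 fit [ 0.5251 -0.3273]
0.029 417 mec [ 509.2 -329.    21.1] mean [ 0.5078 -0.3276  0.0324] z99 0.0324 fit 
block ((529.3123168945312, -324.0780029296875), (126.3364028930664, 116.8768310546875), 21.792770385742188)
0.81 [153. 281.] [ 0.51217959 -0.30727316  0.072     ] [ 0.53977893 -0.32416679  0.032     ]
0.35 [163. 262.] [ 0.48913753 -0.29501207  0.072     ] [ 0.51316946 -0.31000741  0.032     ]
```

View pics/w5.png

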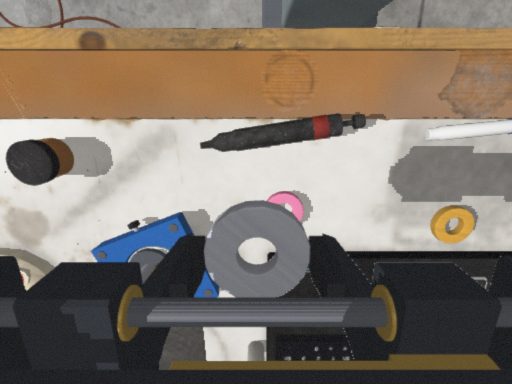

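The held ring fills the centre at (257,250) and the block is half hidden at (150,260). I back up for a clear view of the spindle.

Emit:
servo_tool(
  rows=[0.03,0,0,0,0.06,-0.01,0,0,0.08,-0.02,0,0,0.08,-0.02,0,0,0.08,-0.02,0,0,0.08,-0.02,0,0,0.08,-0.02,0,0,0.08,-0.02,0,0,0.08,-0.02,0,0,0.08,-0.02,0,0],
)

```text
clock: 10.58
tool_pos: [0.335, -0.2175, 0.1593]
ee_rot: [-0.0, 1.0, 0.0, -0.0]
force: [0.2, -0.4, -1.3]
grip_width: 0.666
```

```bash
cat >> h.py <<'E'
def held(d,r):
    f,cx,cy=K(d);z=d['z_map'];T=np.array(d['T_tool_cam'])
    v,u=np.mgrid[:384,:512];P=np.stack([(u-cx)/f*z,(v-cy)/f*z,z],-1)@T[:3,:3].T+T[:3,3]
    m=(z>0)&(np.hypot(P[...,0],P[...,1])<r-.002)&(P[...,2]<0)&(P[...,2]>-.025)
    p=P[m]; zt=np.median(p[:,2]); print('top z in tool',round(zt,4),'n',m.sum())
    A=np.c_[p[:,:2],np.ones(len(p))];print('plane',np.linalg.lstsq(A,p[:,2],rcond=None)[0].round(3))
    # bore centre: hole pixels enclosed
    M=((z>0)&(abs(P[...,2]-zt)<.004)&(np.hypot(P[...,0],P[...,1])<r+.008)).astype(np.uint8)
    cs,h=cv2.findContours(M,cv2.RETR_CCOMP,cv2.CHAIN_APPROX_NONE)
    for c,hh in zip(cs,h[0]):
        if len(c)<30: continue
        q=c[:,0].astype(float); ray=np.c_[(q[:,0]-cx)/f,(q[:,1]-cy)/f,np.ones(len(q))]@T[:3,:3].T; t=(zt-T[2,3])/ray[:,2]; g=T[:3,3]+ray*t[:,None]
        (x,y),rr=cv2.minEnclosingCircle((g[:,:2]*1000).astype(np.float32));print('hole' if hh[3]>=0 else 'outer',np.round([x,y,rr],1))
E
python3 - <<'E'
from h import *
s=bot.state();print(s['tool_pos'],s['grip_width'],s['force'])
d=bot.grab_frame('wrist');save(d,'w6.png');spin(d,s);held(d,.03)
E
```

```text
[ 0.33498354 -0.21747679  0.15930073] 0.665758423219829 [ 0.23047952 -0.38290664 -1.28021664]
0.0695 79 mec [ 524.6 -324.8    7.8] mean [ 0.5239 -0.3232  0.072 ] z99 0.0723 fit 
0.05 111 mec [ 521.  -320.7    6.5] mean [ 0.5187 -0.3198  0.059 ] z99 0.0593 fit [ 0.5254 -0.3263]
0.029 150 mec [ 541.3 -312.9   15.2] mean [ 0.5392 -0.3138  0.0324] z99 0.0324 fit 
block ((554.4361572265625, -287.7273254394531), (83.15669250488281, 159.7610626220703), 62.60756301879883)
0.94 [169. 353.] [ 0.53115623 -0.32123477  0.072     ] [ 0.57392558 -0.33706965  0.032     ]
0.71 [177. 330.] [ 0.49814547 -0.30896502  0.072     ] [ 0.53581392 -0.32290395  0.032     ]
top z in tool -0.0231 n 117
plane [-0.083 -0.004 -0.024]
outer [-3.  -1.5 11.5]
outer [16.4  0.3 24.8]
```

View pics/w6.png

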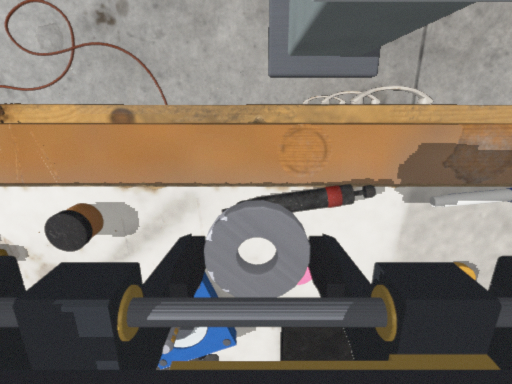

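```bash
sed -i 's/(P\[...,2\]<0)&(P\[...,2\]>-.025)/(P[...,2]<-.026)\&(P[...,2]>-.038)/' h.py
python3 - <<'E'
from h import *
d=bot.grab_frame('wrist');held(d,.03)
E
```

```text
top z in tool -0.0321 n 6185
plane [-0.005  0.    -0.032]
outer [ 8.1 -0.5 37.3]
hole [ 1.3 -1.5 11.4]
```

Emit:
servo_tool(
  rows=[-0.03,-0.02,0,0,-0.07,-0.04,0,0,-0.11,-0.06,0,0,-0.15,-0.085,0.02,0,-0.18,-0.1,0.04,0,-0.191,-0.1065,0.07,0,-0.191,-0.1065,0.08,0,-0.191,-0.1065,0.085,0,-0.191,-0.1065,0.085,0,-0.191,-0.1065,0.085,0],
)

```text
clock: 11.62
tool_pos: [0.5254, -0.3241, 0.0758]
ee_rot: [-0.0, 1.0, -0.0, 0.0]
force: [-0.2, 0.2, -0.6]
grip_width: 0.664
```

Run:
```python
from h import *
s=bot.state();print(s['tool_pos'],s['grip_width'],s['force'])
d=bot.grab_frame('wrist');save(d,'w7.png');W=cloud(d,s);z=W[...,2];held(d,.03)
m=(np.hypot(W[...,0]-.526,W[...,1]+.324)<.02)&(z>.04)&(z<.08);print(m.sum(),W[m].mean(0) if m.any() else '')
```

```text
[ 0.52535445 -0.32409035  0.07581479] 0.66385918488316 [-0.16485891  0.24510093 -0.61025979]
top z in tool -0.0321 n 6202
plane [-0.005  0.    -0.032]
outer [ 8.3 -0.5 37.3]
hole [ 1.3 -1.5 11.4]
9 [ 0.52325315 -0.32744645  0.05374636]
```

View pics/w7.png

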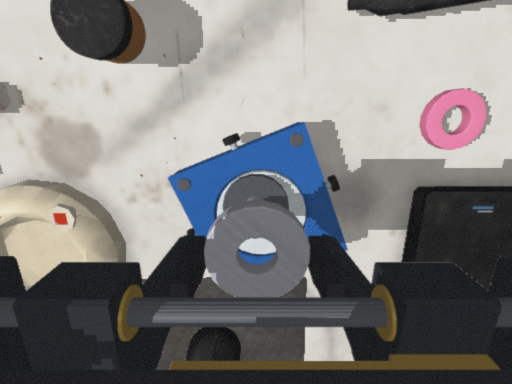

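Run:
```python
from h import *
s=bot.state();d=bot.grab_frame('wrist');E=np.linalg.inv(ext(d,s));f,cx,cy=K(d);im=cv2.cvtColor(d['image'],cv2.COLOR_RGB2BGR).copy()
im=cv2.resize(im[100:300,150:370],None,fx=3.5,fy=3)if 0 else im
a=np.linspace(0,2*np.pi,100)
big=cv2.resize(im[110:310,150:370],None,fx=3.5,fy=3.5)
big=big[:600]
for c,col in [((.526,-.324),(0,0,255)),((.525,-.3255),(0,255,0))]:
  for z,r in [(.032,.027),(.072,.007)]:
    q=np.c_[c[0]+r*np.cos(a),c[1]+r*np.sin(a),a*0+z,a*0+1]@E.T
    uv=np.c_[q[:,0]/q[:,2]*f+cx-150,q[:,1]/q[:,2]*f+cy-110]*3.5
    cv2.polylines(big,[uv.astype(int)],True,col,1)
cv2.imwrite('pics/ov.png',big)
W=cloud(d,s);m=(abs(W[...,2]-.0325)<.002)&(np.hypot(W[...,0]-.526,W[...,1]+.324)<.04)
p=W[m][:,:2];h=cv2.convexHull((p*1000).astype(np.float32))[:,0]/1000;near=h[h[:,0]<.52];print(m.sum(),lsq_fixed(near,.027))
```

```text
1408 [ 0.52519034 -0.32672755]
```

View pics/ov.png

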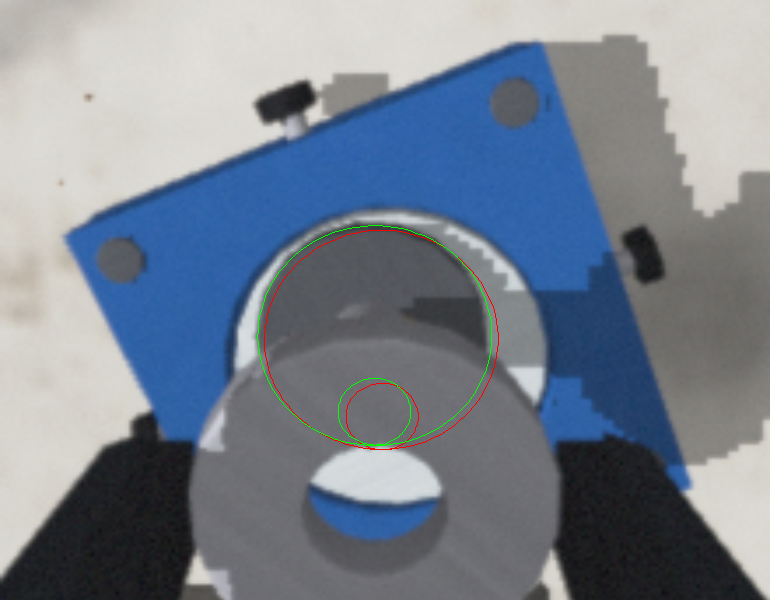

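Emit:
servo_tool(
  rows=[-0.001,-0.001,0.004,0,-0.001,-0.001,0.01,0,-0.001,-0.001,0.016,0,-0.001,-0.001,0.019,0,-0.001,-0.001,0.022,0,-0.001,-0.001,0.023,0,-0.001,-0.001,0.024,0,-0.001,-0.001,0.025,0,-0.001,-0.001,0.025,0,-0.001,-0.001,0.025,0],
)

```text
clock: 12.55
tool_pos: [0.5267, -0.3252, 0.0495]
ee_rot: [-0.0, 1.0, -0.0, 0.0]
force: [0.4, -0.8, -1.8]
grip_width: 0.661
```

Emit:
servo_tool(
  rows=[0,0,0.0005,0,0,0,0.001,0,0,0,0.0015,0,0,0,0.002,0,0,0,0.002,0,0,0,0.002,0,0,0,0.002,0,0,0,0.002,0,0,0,0.002,0,0,0,0.002,0],
)

```text
clock: 13.38
tool_pos: [0.5267, -0.3251, 0.0474]
ee_rot: [-0.0, 1.0, 0.0, 0.0]
force: [-0.7, 0.4, -1.6]
grip_width: 0.661
```

Emit:
servo_tool(
  rows=[0,0,0.0005,0,0,0,0.001,0,0,0,0.0015,0,0,0,0.002,0,0,0,0.0025,0,0,0,0.003,0,0,0,0.003,0,0,0,0.003,0,0,0,0.003,0,0,0,0.003,0],
)

```text
clock: 14.22
tool_pos: [0.5265, -0.325, 0.0443]
ee_rot: [-0.0, 1.0, 0.0, -0.0]
force: [-3.3, 0.5, -0.6]
grip_width: 0.659
```

Emit:
servo_tool(
  rows=[0.0006,0,0.0005,0,0.0006,0,0.001,0,0.0006,0,0.0015,0,0.0006,0,0.002,0,0.0006,0,0.0025,0,0.0006,0,0.003,0,0.0006,0,0.0035,0,0.0006,0,0.004,0,0.0006,0,0.0045,0,0.0006,0,0.005,0],
)

```text
clock: 15.05
tool_pos: [0.5261, -0.3252, 0.0394]
ee_rot: [-0.0, 1.0, 0.0, -0.0]
force: [-2.0, 1.6, -0.2]
grip_width: 0.662
```

Emit:
servo_tool(
  rows=[0.0004,0.0003,0.001,0,0.0004,0.0003,0.002,0,0.0004,0.0003,0.003,0,0.0004,0.0003,0.004,0,0.0004,0.0003,0.005,0,0.0004,0.0003,0.006,0,0.0004,0.0003,0.007,0,0.0004,0.0003,0.008,0,0.0004,0.0003,0.009,0,0.0004,0.0003,0.01,0],
)

```text
clock: 15.88
tool_pos: [0.5257, -0.325, 0.0295]
ee_rot: [-0.0, 1.0, -0.0, 0.0]
force: [-2.2, -0.4, 2.4]
grip_width: 0.664
```

Emit:
servo_tool(
  rows=[0,0,0.001,0,0,0,0.002,0,0,0,0.003,0,0,0,0.004,0,0,0,0.005,0,0,0,0.006,0,0,0,0.007,0,0,0,0.008,0,0,0,0.009,0,0,0,0.01,0],
)

```text
clock: 16.72
tool_pos: [0.5257, -0.3249, 0.0194]
ee_rot: [-0.0, 1.0, -0.0, -0.0]
force: [-2.2, -0.7, 1.9]
grip_width: 0.663
```

Emit:
servo_tool(
  rows=[0.0004,0,0.001,0,0.0004,0,0.002,0,0.0004,0,0.003,0,0.0004,0,0.004,0,0.0004,0,0.005,0,0.0004,0,0.0055,0,0.0004,0,0.006,0,0.0004,0,0.0063,0,0.0004,0,0.0066,0,0.0004,0,0.0066,0],
)

```text
clock: 17.55
tool_pos: [0.5253, -0.3248, 0.0127]
ee_rot: [-0.0, 1.0, 0.0, -0.0]
force: [-1.3, -1.4, -0.6]
grip_width: 0.661
```

Emit:
servo_tool(
  rows=[0,0,0.0002,0,0,0,0.0004,0,0,0,0.0006,0,0,0,0.0008,0,0,0,0.001,0,0,0,0.001,0,0,0,0.001,0,0,0,0.001,0,0,0,0.001,0,0,0,0.001,0],
)

```text
clock: 18.38
tool_pos: [0.5253, -0.3249, 0.012]
ee_rot: [-0.0, 1.0, -0.0, 0.0]
force: [-3.1, 0.8, 4.8]
grip_width: 0.661
```

Emit:
servo_tool(
  rows=[0,0,0,0,0,0,0,0,0,0,0,0,0,0,-0.02,0,0,0,-0.05,0,0,0,-0.09,0,0,0.03,-0.11,0,0.005,0.07,-0.11,0,0.01,0.11,-0.11,0,0.015,0.14,-0.11,0],
  claw=0.8,
)

```text
clock: 19.22
tool_pos: [0.5097, -0.1822, 0.1219]
ee_rot: [-0.0, 1.0, 0.0, 0.0]
force: [0.1, 0.1, 0.2]
grip_width: 0.798
```

Run:
```python
from h import *
s=bot.state();print(s['tool_pos'],s['grip_width'],s['force'])
d=bot.grab_frame('wrist');save(d,'w8.png');rings(d,s)
d=bot.grab_frame('side');W=cloud(d);z=W[...,2];m=(np.hypot(W[...,0]-.525,W[...,1]+.325)<.029)&(z>.036)&(z<.05);print('L top',m.sum(),np.median(z[m]),W[m].mean(0))
cv2.imwrite('pics/s8.png',cv2.cvtColor(cv2.resize(d['image'][120:220,220:340],None,fx=5,fy=5),cv2.COLOR_RGB2BGR))
```

```text
[ 0.50969641 -0.18220681  0.12193233] 0.7978584427465817 [0.11242    0.14174142 0.24619262]
L none
M 1567 [486.6  45.9  34.8] hullfit [0.478  0.0418] mean [0.4777 0.0419] z 0.0117
S none
L top 128 0.042381932648770604 [ 0.52243424 -0.31947566  0.04231526]
```

View pics/s8.png

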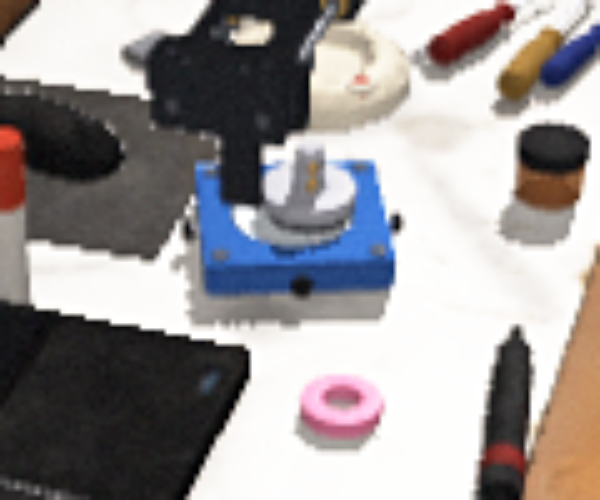

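Emit:
servo_tool(
  rows=[0.005,0.04,0,0,0.01,0.08,0,0,0.015,0.12,0,0,0.02,0.16,0,0,0.03,0.2,0.03,0,0.035,0.227,0.06,0,0.035,0.227,0.09,0,0.035,0.227,0.1,0,0.035,0.227,0.1,0,0.035,0.227,0.1,0],
)

```text
clock: 20.15
tool_pos: [0.4758, 0.0417, 0.0217]
ee_rot: [0.0, 1.0, 0.0, -0.0]
force: [0.1, -0.4, 0.5]
grip_width: 0.798
```

Run:
```python
from h import *
s=bot.state();print(s['tool_pos'],s['grip_width'],s['force'])
d=bot.grab_frame('wrist');save(d,'w9.png');rings(d,s)
h=cv2.cvtColor(d['image'],cv2.COLOR_RGB2HSV);m=((h[...,0]>12)&(h[...,0]<30)&(h[...,1]>120)&(h[...,2]>60));m[290:]=0
W=cloud(d,s);m&=(np.hypot(W[...,0]-.476,W[...,1]-.043)<.035)&(W[...,2]>.008)
p=W[m][:,:2];print(m.sum(),cv2.minEnclosingCircle((p*1000).astype(np.float32)))
```

```text
[0.47578119 0.04166628 0.02168668] 0.7981418367457166 [ 0.09053865 -0.38688301  0.49608497]
L none
M 3030 [486.7  45.8  35.1] hullfit [0.4767 0.0432] mean [0.479  0.0434] z 0.0121
S 1404 [459.8 186.1  18.4] hullfit [0.4597 0.1861] mean [0.4589 0.1856] z 0.0117
2650 ((475.3701477050781, 42.979068756103516), 23.625564575195312)
```

Emit:
servo_tool(
  rows=[0.001,0.0013,0.01,0,0.001,0.0013,0.02,0,0.001,0.0013,0.03,0,0.001,0.0013,0.036,0,0.001,0.0013,0.038,0,0.001,0.0013,0.0395,0,0.001,0.0013,0.0395,0,0.001,0.0013,0.0395,0,0.001,0.0013,0.0395,0,0.001,0.0013,0.0395,0],
)

```text
clock: 21.03
tool_pos: [0.4744, 0.0434, -0.0174]
ee_rot: [-0.0, 1.0, -0.0, 0.0]
force: [1.0, -0.4, -0.1]
grip_width: 0.799
```

Emit:
servo_tool(
  rows=[0,0,0,0,0,0,0,0,0,0,0,0,0,0,0,0,0,0,0,0,0,0,0,0,0,0,0,0,0,0,0,0,0,0,0,0,0,0,0,0],
  claw=0.3,
  force=40,
)

```text
clock: 21.87
tool_pos: [0.4742, 0.0434, -0.0177]
ee_rot: [-0.0, 1.0, 0.0, 0.0]
force: [0.2, 0.6, 1.8]
grip_width: 0.518
```

Emit:
servo_tool(
  rows=[0,0,-0.02,0,0,0,-0.06,0,0,-0.02,-0.1,0,-0.005,-0.05,-0.12,0,-0.01,-0.09,-0.12,0,-0.02,-0.13,-0.12,0,-0.03,-0.17,-0.12,0,-0.04,-0.21,-0.12,0,-0.045,-0.25,-0.12,0,-0.0513,-0.28,-0.12,0],
)

```text
clock: 22.7
tool_pos: [0.5253, -0.2397, 0.1019]
ee_rot: [0.001, 1.0, -0.0, -0.0]
force: [-0.3, 0.3, -0.1]
grip_width: 0.519
```

Emit:
servo_tool(
  rows=[0,-0.03,0,0,0,-0.06,0,0,0,-0.08,0,0,0,-0.0884,0.005,0,0,-0.0884,0.015,0,0,-0.0884,0.02,0,0,-0.0884,0.025,0,0,-0.0884,0.025,0,0,-0.0884,0.025,0,0,-0.0884,0.025,0],
)

```text
clock: 23.53
tool_pos: [0.5259, -0.3243, 0.0777]
ee_rot: [-0.001, 1.0, -0.0, 0.0]
force: [0.6, -0.1, -1.3]
grip_width: 0.518
```

Run:
```python
from h import *
s=bot.state();print(s['tool_pos'],s['grip_width'],s['force'])
d=bot.grab_frame('wrist');save(d,'w10.png');held(d,.024)
```

```text
[ 0.52590415 -0.32434229  0.07765295] 0.5184569663169254 [ 0.56346582 -0.10756692 -1.29008318]
top z in tool -0.0297 n 3389
plane [ 0.001 -0.004 -0.03 ]
outer [ 6.3 -0.1 31. ]
hole [-0.1 -1.5 11.3]
```

View pics/w10.png

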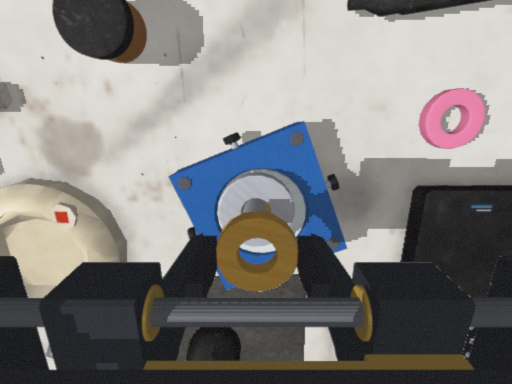

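Emit:
servo_tool(
  rows=[0.002,-0.0007,0.004,0,0.002,-0.0007,0.01,0,0.002,-0.0007,0.016,0,0.002,-0.0007,0.019,0,0.002,-0.0007,0.021,0,0.002,-0.0007,0.022,0,0.002,-0.0007,0.023,0,0.002,-0.0007,0.024,0,0.002,-0.0007,0.025,0,0.002,-0.0007,0.025,0],
)

```text
clock: 24.42
tool_pos: [0.5236, -0.3256, 0.0522]
ee_rot: [-0.0, 1.0, 0.0, -0.0]
force: [-0.9, 0.6, -1.4]
grip_width: 0.515
```

Emit:
servo_tool(
  rows=[0,0,0.0005,0,0,0,0.001,0,0,0,0.0015,0,0,0,0.002,0,0,0,0.0025,0,0,0,0.003,0,0,0,0.0035,0,0,0,0.004,0,0,0,0.004,0,0,0,0.004,0],
)

```text
clock: 25.25
tool_pos: [0.5236, -0.3257, 0.0483]
ee_rot: [-0.0, 1.0, 0.0, 0.0]
force: [0.2, 0.3, -1.5]
grip_width: 0.513
```

Underside is at about 66 mm with no force, so I go on down.

Emit:
servo_tool(
  rows=[0,0.0003,0.0005,0,0,0.0003,0.001,0,0,0.0003,0.0015,0,0,0.0003,0.002,0,0,0.0003,0.0025,0,0,0.0003,0.003,0,0,0.0003,0.0035,0,0,0.0003,0.004,0,0,0.0003,0.0045,0,0,0.0003,0.005,0],
)

```text
clock: 26.08
tool_pos: [0.5236, -0.3254, 0.0433]
ee_rot: [-0.0, 1.0, -0.0, -0.0]
force: [-0.7, 1.1, 0.9]
grip_width: 0.518
```

Emit:
servo_tool(
  rows=[0,0,0.001,0,0,0,0.002,0,0,0,0.003,0,0,0,0.004,0,0,0,0.005,0,0,0,0.006,0,0,0,0.007,0,0,0,0.008,0,0,0,0.009,0,0,0,0.01,0],
)

```text
clock: 26.92
tool_pos: [0.5236, -0.3253, 0.0333]
ee_rot: [-0.0, 1.0, 0.0, -0.0]
force: [-1.5, 0.6, 2.1]
grip_width: 0.511
```

Emit:
servo_tool(
  rows=[0,0,0.001,0,0,0,0.002,0,0,0,0.003,0,0,0,0.004,0,0,0,0.005,0,0,0,0.0055,0,0,0,0.006,0,0,0,0.0063,0,0,0,0.0066,0,0,0,0.0066,0],
)

```text
clock: 27.75
tool_pos: [0.5236, -0.3254, 0.0266]
ee_rot: [-0.0, 1.0, 0.0, -0.0]
force: [-0.5, 0.9, -0.7]
grip_width: 0.518
```

Emit:
servo_tool(
  rows=[0,0,0.0002,0,0,0,0.0004,0,0,0,0.0006,0,0,0,0.0008,0,0,0,0.001,0,0,0,0.001,0,0,0,0.001,0,0,0,0.001,0,0,0,0.001,0,0,0,0.001,0],
)

```text
clock: 28.58
tool_pos: [0.5236, -0.3254, 0.0263]
ee_rot: [-0.0, 1.0, -0.0, 0.0]
force: [-2.8, 0.9, 6.3]
grip_width: 0.519
```

Emit:
servo_tool(
  rows=[0,0,0,0,0,0,0,0,0,0,0,0,0,0,-0.02,0,0,0,-0.05,0,0,0,-0.08,0,0,0.03,-0.1,0,0.005,0.07,-0.1,0,0.01,0.11,-0.1,0,0.015,0.14,-0.1,0],
  claw=0.7,
)

```text
clock: 29.42
tool_pos: [0.5081, -0.183, 0.1259]
ee_rot: [-0.0, 1.0, 0.0, 0.0]
force: [1.1, 0.1, 0.3]
grip_width: 0.698
```

Run:
```python
from h import *
s=bot.state();print(s['tool_pos'],s['grip_width'],s['force'])
d=bot.grab_frame('side');W=cloud(d);z=W[...,2]
m=(np.hypot(W[...,0]-.525,W[...,1]+.325)<.022)&(z>.05)&(z<.06);print('M top',m.sum(),np.median(z[m]))
cv2.imwrite('pics/s11.png',cv2.cvtColor(cv2.resize(d['image'][120:220,220:340],None,fx=5,fy=5),cv2.COLOR_RGB2BGR))
```

```text
[ 0.50806015 -0.18297549  0.12588754] 0.6977324840722761 [1.06758772 0.05721954 0.32289612]
M top 64 0.054524831316242695
```

View pics/s11.png

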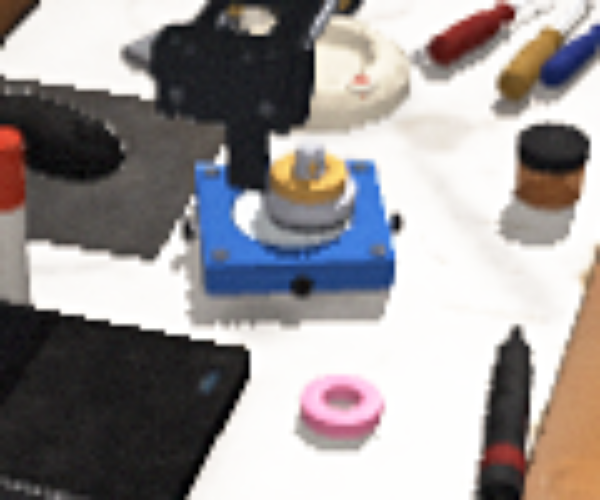

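Emit:
servo_tool(
  rows=[0.005,0.04,0,0,0.01,0.08,0,0,0.015,0.12,0,0,0.02,0.16,0,0,0.025,0.2,0,0,0.03,0.24,0,0,0.035,0.28,0,0,0.04,0.32,0.02,0,0.05,0.36,0.05,0,0.05,0.371,0.08,0],
)

```text
clock: 30.3
tool_pos: [0.459, 0.188, 0.0477]
ee_rot: [-0.001, 1.0, 0.001, 0.003]
force: [2.2, 0.3, 0.2]
grip_width: 0.703
```

The side view shows the brass ring seated on the steel one at about (310,180). Next I measure the small ring.

Emit:
servo_tool(
  rows=[0,0,0.01,0,0,0,0.02,0,0,0,0.025,0,0,0,0.025,0,0,0,0.025,0,0,0,0.025,0,0,0,0.025,0,0,0,0.025,0,0,0,0.025,0,0,0,0.025,0],
)

```text
clock: 31.13
tool_pos: [0.4587, 0.185, 0.022]
ee_rot: [-0.0, 1.0, 0.0, 0.0]
force: [0.9, -0.6, 0.4]
grip_width: 0.7
```

Run:
```python
from h import *
s=bot.state();print(s['tool_pos'],s['grip_width'],s['force'])
d=bot.grab_frame('wrist');save(d,'w12.png');rings(d,s)
```

```text
[0.45868604 0.18496847 0.02198748] 0.7003920200887847 [ 0.8607521  -0.55786266  0.42335071]
L none
M none
S 1204 [459.3 186.7  18. ] hullfit [0.4595 0.1866] mean [0.4587 0.1866] z 0.0119
```

View pics/w12.png

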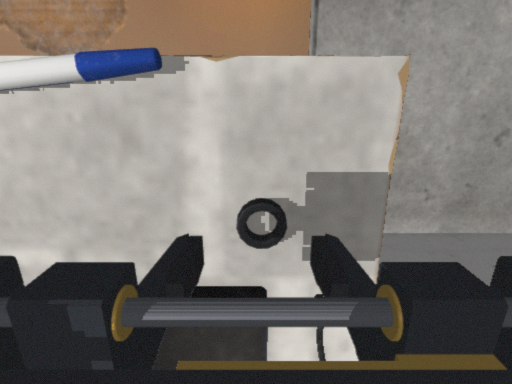

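Emit:
servo_tool(
  rows=[0,0.0018,0.01,0,0,0.0018,0.02,0,0,0.0018,0.03,0,0,0.0018,0.035,0,0,0.0018,0.037,0,0,0.0018,0.0385,0,0,0.0018,0.0385,0,0,0.0018,0.0385,0,0,0.0018,0.0385,0,0,0.0018,0.0385,0],
)

```text
clock: 32.02
tool_pos: [0.4587, 0.1869, -0.0164]
ee_rot: [-0.0, 1.0, 0.0, 0.0]
force: [0.4, 0.8, 1.0]
grip_width: 0.698
```

Emit:
servo_tool(
  rows=[0,0,0,0,0,0,0,0,0,0,0,0,0,0,0,0,0,0,0,0,0,0,0,0,0,0,0,0,0,0,0,0,0,0,0,0,0,0,0,0],
  claw=0.2,
  force=35,
)

```text
clock: 32.85
tool_pos: [0.4586, 0.1868, -0.0167]
ee_rot: [-0.0, 1.0, 0.0, 0.0]
force: [-0.5, 0.6, 1.7]
grip_width: 0.383
```

Emit:
servo_tool(
  rows=[0,0,-0.02,0,0,0,-0.06,0,0,-0.02,-0.1,0,-0.005,-0.05,-0.12,0,-0.01,-0.09,-0.12,0,-0.02,-0.13,-0.12,0,-0.025,-0.17,-0.12,0,-0.03,-0.21,-0.12,0,-0.035,-0.25,-0.12,0,-0.04,-0.29,-0.12,0],
)

```text
clock: 33.68
tool_pos: [0.4983, -0.1052, 0.1031]
ee_rot: [-0.0, 1.0, 0.0, -0.0]
force: [0.4, 0.8, -0.7]
grip_width: 0.38
```

Emit:
servo_tool(
  rows=[-0.005,-0.04,0,0,-0.01,-0.08,0,0,-0.015,-0.12,0,0,-0.02,-0.16,0,0,-0.025,-0.2,0,0,-0.025,-0.218,0.005,0,-0.025,-0.222,0.015,0,-0.025,-0.222,0.02,0,-0.025,-0.222,0.02,0,-0.025,-0.222,0.02,0],
)

```text
clock: 34.52
tool_pos: [0.5236, -0.3232, 0.0829]
ee_rot: [-0.001, 1.0, 0.001, -0.001]
force: [-0.2, 0.1, 0.3]
grip_width: 0.382
```

Run:
```python
from h import *
s=bot.state();print(s['tool_pos'],s['grip_width'],s['force'])
d=bot.grab_frame('wrist');save(d,'w13.png');held(d,.018)
```

```text
[ 0.52356124 -0.32315859  0.08286372] 0.3824251448086666 [-0.18830964  0.12989639  0.30442996]
top z in tool -0.0286 n 1283
plane [-0.011 -0.017 -0.029]
outer [ 6.2 -0.3 24.4]
hole [ 0.6 -1.5 11.2]
```

View pics/w13.png

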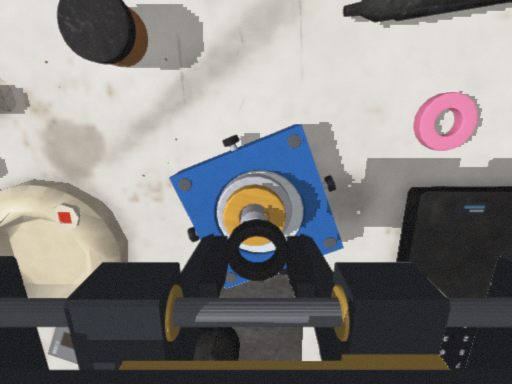

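Emit:
servo_tool(
  rows=[-0.0004,-0.0004,0.006,0,-0.0004,-0.0004,0.012,0,-0.0004,-0.0004,0.018,0,-0.0004,-0.0004,0.022,0,-0.0004,-0.0004,0.025,0,-0.0004,-0.0004,0.026,0,-0.0004,-0.0004,0.027,0,-0.0004,-0.0004,0.028,0,-0.0004,-0.0004,0.028,0,-0.0004,-0.0004,0.028,0],
)

```text
clock: 35.4
tool_pos: [0.5241, -0.3256, 0.0554]
ee_rot: [-0.0, 1.0, -0.0, 0.0]
force: [0.0, 0.9, -0.6]
grip_width: 0.378
```

Emit:
servo_tool(
  rows=[0,0,0.0005,0,0,0,0.001,0,0,0,0.0015,0,0,0,0.002,0,0,0,0.0025,0,0,0,0.003,0,0,0,0.0035,0,0,0,0.004,0,0,0,0.004,0,0,0,0.004,0],
)

```text
clock: 36.23
tool_pos: [0.5241, -0.3255, 0.0512]
ee_rot: [-0.0, 1.0, 0.0, -0.0]
force: [0.5, -0.7, -0.3]
grip_width: 0.377
```

Emit:
servo_tool(
  rows=[0,0,0.0005,0,0,0,0.001,0,0,0,0.0015,0,0,0,0.002,0,0,0,0.0025,0,0,0,0.003,0,0,0,0.0035,0,0,0,0.004,0,0,0,0.0045,0,0,0,0.005,0],
)

```text
clock: 37.07
tool_pos: [0.524, -0.3255, 0.0463]
ee_rot: [-0.0, 1.0, 0.0, -0.0]
force: [0.4, 1.1, 1.2]
grip_width: 0.378
```

Emit:
servo_tool(
  rows=[0,0,0.0007,0,0,0,0.0014,0,0,0,0.0021,0,0,0,0.0028,0,0,0,0.0035,0,0,0,0.0042,0,0,0,0.005,0,0,0,0.0055,0,0,0,0.006,0,0,0,0.0063,0],
)

```text
clock: 37.9
tool_pos: [0.5241, -0.3256, 0.0399]
ee_rot: [-0.0, 1.0, -0.0, 0.0]
force: [-0.2, 1.1, 2.2]
grip_width: 0.381
```

Emit:
servo_tool(
  rows=[0,0,0.0002,0,0,0,0.0004,0,0,0,0.0006,0,0,0,0.0008,0,0,0,0.001,0,0,0,0.001,0,0,0,0.001,0,0,0,0.001,0,0,0,0.001,0,0,0,0.001,0],
)

```text
clock: 38.73
tool_pos: [0.5241, -0.3256, 0.0393]
ee_rot: [-0.0, 1.0, -0.0, 0.0]
force: [-1.2, 1.1, 3.9]
grip_width: 0.381
```

Emit:
servo_tool(
  rows=[0,0,0.0002,0,0,0,0.0004,0,0,0,0.0004,0,0,0,0.0004,0,0,0,0.0004,0,0,0,0.0004,0,0,0,0.0004,0,0,0,0.0004,0,0,0,0.0004,0,0,0,0.0004,0],
)

```text
clock: 39.57
tool_pos: [0.5241, -0.3256, 0.0392]
ee_rot: [-0.0, 1.0, -0.0, 0.0]
force: [-2.8, 2.7, 7.7]
grip_width: 0.378
```

Emit:
servo_tool(
  rows=[0,0,0,0,0,0,0,0,0,0,0,0,0,0,-0.02,0,0,0,-0.05,0,0,0,-0.08,0,0,0.03,-0.1,0,0.005,0.07,-0.1,0,0.01,0.11,-0.1,0,0.015,0.14,-0.1,0],
  claw=0.65,
)

```text
clock: 40.4
tool_pos: [0.5084, -0.1831, 0.1386]
ee_rot: [-0.0, 1.0, 0.0, 0.0]
force: [0.5, -0.7, -0.7]
grip_width: 0.649
```

Emit:
servo_tool(
  rows=[0,0.03,0,0,0,0.06,0,0,0,0.08,0,0,0,0.1,0,0,0,0.1,0,0,0,0.1,0,0,0,0.1,0,0,0,0.1,0,0,0,0.1,0,0,0,0.1,0,0],
)

```text
clock: 41.23
tool_pos: [0.509, -0.0863, 0.1384]
ee_rot: [0.0, 1.0, -0.0, -0.0]
force: [0.1, -0.1, -1.1]
grip_width: 0.651
```

Run:
```python
from h import *
s=bot.state();print(s['tool_pos'],s['grip_width'],s['force'])
for n in ['side','scene']:
    d=bot.grab_frame(n);W=cloud(d);z=W[...,2]
    r=np.hypot(W[...,0]-.525,W[...,1]+.325)
    for lab,lo,hi,rr in [('S',.062,.072,.019),('M',.049,.0595,.025),('L',.037,.047,.031)]:
        m=(r<rr)&(z>lo)&(z<hi);print(n,lab,m.sum(),np.percentile(z[m],[50,80,95]).round(4))
    c=(120,220,220,340) if n=='side' else (120,220,240,360)
    cv2.imwrite(f'pics/f_{n}.png',cv2.cvtColor(cv2.resize(d['image'][c[0]:c[1],c[2]:c[3]],None,fx=5,fy=5),cv2.COLOR_RGB2BGR))
```

```text
[ 0.50902337 -0.08632963  0.13843722] 0.6512229653232184 [ 0.12086894 -0.08419713 -1.09208592]
side S 61 [0.0662 0.068  0.0709]
side M 65 [0.054  0.0557 0.0579]
side L 77 [0.0418 0.0433 0.0452]
scene S 22 [0.0656 0.0679 0.0694]
scene M 24 [0.0545 0.0576 0.0587]
scene L 30 [0.0407 0.0451 0.0456]
```

View pics/f_side.png

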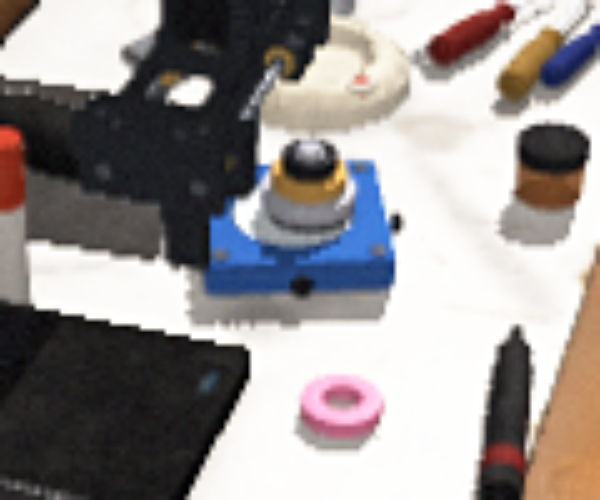

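View pics/f_scene.png

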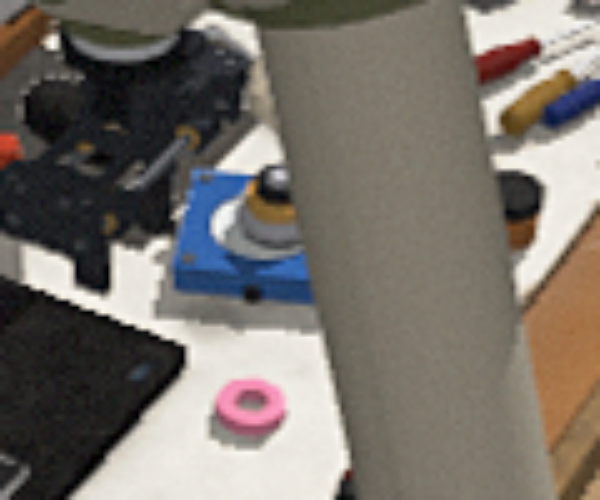

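The pictures show steel, brass and black stacked in order, level, with spacing of about 12 mm and nothing touched by the gripper. I hand the job in.

```bash
python3 -c "
from plant import bot
print(bot.job_done())"
```

```text
the job is handed in; nothing more can be done
None
```

The three spacers are on the spindle in order: large on the flange, then medium brass, then small black on top. I let go of all three, moved the gripper clear and handed the job in at about 41 s of the 70 s. No verdict was reported.

- **Seating:** each spacer stopped at the expected height, with the underside at about 32, 44 and 56 mm. The readings at the end of each move showed 5 to 8 N at the stop, and no more than about 3 N on the way down.
- **Last pictures:** the side view shows a level stack and the gripper well clear. The camera heights of the ring tops are 12 mm apart, but read about 2 mm low. The side camera read the rings on the desk low by a similar amount.
- **Weaker check:** the arm hid part of the stack and most of the pot in the scene view, so that view adds little.
- **Bystanders:** I never went near the component box, flux pot or paint marker, but I did not measure their positions again at the end.
- **What went wrong on the way:** my first grasp of the large spacer closed above it. The open fingertips sit about 22 mm behind the stated tool point. The spacer did not move, and I re-measured and gripped it lower.

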